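# Close the clamp on the black bowl

## Task

Two bowl holders stand on the lacquer bench, each with an upturned bowl and its sliding jaw parked behind a yellow bump. Lift the jaw of the holder with the black and red chequered bowl by its brass knob over the bump, slide it all the way towards that bowl and let it down flat on the bowl's side of the bump, so that the bowl cannot work loose. Leave that bowl where it stands, leave the other holder's jaw alone, and let go of the knob.

Things in the scene. Friction and masses are not known exactly. Their poses are not given: they have to be found in the camera images.
- holder: Fixed board 330 x 130 x 16 mm with the upturned chequered bowl. Origin: underside, centre line; x runs along the rails from the parked jaw towards the bowl, z up. Yellow bump 8 mm high at x -79 to -69 mm. The jaw moves only along x (end stops at knob x -105 and -25 mm, fully home) and up 0 to 22 mm. It must be up over 8 mm (15 is good) to pass; it comes down flat only past knob x -50 mm.
- knob (a point): Centre of that jaw's upright brass knob, 26 mm across, 36 mm high; holder's axes. In the holder's frame y = 0, z = 68 mm with the jaw down, x = -105 to -99 mm when parked. The steel jaw under it is 36 mm long; its green-tipped nose reaches 44 mm ahead. About 0.2 kg, 1 N friction, falls when let go. Close fingers along holder y; solid parts beside the knob start 18 mm below its centre.
- bowl_center (a point): Centre, half-way up, of the upturned black lacquer bowl with red chequers: 120 mm across, 62 mm high, loose, rim down on the board at holder x = 84 mm. With the jaw fully home its nose stops about 5 mm short of the bowl.
- spare_knob (a point): Centre of the same knob on the other, identical holder, which carries a plain brown bowl; to be left alone.

How it is judged:
On the way:
1. the jaw is lifted and carried over the bump (z of knob in the frame of holder above 0.0745 m and x of knob in the frame of holder above -0.085 m), for 0.05 s.
At the end, for the whole second after the job is handed in: The jaw of the black bowl's holder is within 18 mm of its end stop at the bowl and down flat (knob no more than 4 mm above its lowest height) (x of knob in the frame of holder above -0.043 m and z of knob in the frame of holder below 0.072 m); the robot touches nothing.
It fails at once if the black bowl is shifted by more than 15 mm (distance of bowl_center from where it was at the start of the episode above 0.015 m).
It fails at once if the other holder's jaw is moved by more than 12 mm (distance of spare_knob from where it was at the start of the episode above 0.012 m).
It also fails if it takes over 29 s, if anything falls off the work surface, if the arm or the gripper's body presses on something with over 40 N, if the wrist force passes 120 N, or if a joint passes its speed limit or range.

## Robot

A 6-joint arm with a two-finger parallel gripper is mounted at the origin on the work surface. World frame = base frame: x ahead of the robot, y to its left, z up, the work surface at z = 0. Lengths are in m, angles in rad, forces in N, time in s.
With the tool pointing down it reaches from about 0.275 to 0.775 m from the base axis. Payload 14.6 kg.
Tool frame: the origin (TCP) lies at the very end of the fingers, on their centre line; the grasp point (between the pads) lies 19 mm behind it; z points along the fingers, y is the direction in which the jaws open and shut (so a half turn about z gives the same grasp; the last joint's range is limited). The gripper opens to 85 mm and grips with 20 to 120 N. Pads are 22 mm wide; open, the fingers measure 114 mm over their backs; the gripper's body (76 mm by 85 mm) begins 54 mm behind the grasp point. The pads swing forward as they close: fully open they stand 13 mm farther back than shut.
Start: joints at [1.028, 0.263, -0.048, 1.259, 0, 1.415], TCP at [0.199, 0.486, 0.231] pointing down, gripper open.
Joint ranges: [-2.65, 2.65], [-0.89, 1.7], [-1.18, 1.37], [-2.13, 2.11], [-1.35, 1.29], [-3.14, 3.14]. Speed limits (rad/s): [1.89, 1.89, 2.57, 2.79, 3.14, 3.14].

## Interface

Orientations are given as a unit quaternion [x, y, z, w].
In Python, from cell import robot gives the robot as it stands.
- The arm moves only by the tool apply_moves, never from a script. Its argument "rows" is text: rows parted by semicolons, each of 6 numbers parted by spaces: the shift along the tool's x, y, z normalised to -1 to 1, where 1 is 100 cm, then the turn, a rotation vector about the tool's x, y, z normalised to -1 to 1, where 1 is pi rad. In form: x y z rx ry rz; .... A call has 1 to 10 rows; each row shifts and turns the pose as measured when the row begins, along the tool's axes as they then stand; what a row does not reach is not made up. A row lasts 1/10 s, in which the tool goes at most 50 mm and 8.59 degrees, less where a joint would pass 70% of its speed; a pose out of reach is approached as far as the arm can. A call with a number of a shift or a turn outside -1 to 1 is refused whole. A call with a gripper value outside its range is refused whole. "grip" is the closure, from 0 (fully open) to 1 (shut), set as the call begins (left out, the last holds). The fingers move at their own pace and stop on an object; "grip_force" is the grip in N (left out, the last holds). Time passes only in rows, so rows that do not move let the fingers close. It gives the time, the measured TCP pose, the force and the opening at its end, in the units of the state.
- robot.observe(): the state, without advancing time (a new reading comes with each control period).
- robot.grab_frame(name): name is "scene" or "side" or "wrist"; returns a dict with "image" (480x640x3 uint8, blue, green, red), "range_z" (480x640 float32, m along the optical axis (not along the pixel's ray), 0 where there is no reading), "camera_matrix" (3x3 intrinsics, pixels), "rvec" (rotation vector, rad) and "tvec" (3), from world to camera coordinates, as OpenCV has them. Camera axes: x right, y down, z forward; pixel columns grow to the right and rows downward; lengths in m; the calibration is good to about 2 mm. A picture is of the moment at which its call begins.
- robot.hand_in(): hands the job in, once; it reports no verdict.
Trained networks look in a picture, given as the dict that the camera call returned (one of the last four; its "shot" number tells which), for a name from the list of things; names that differ only in an ending like _2 or _b are one class to them, and where a whole thing is asked for, a point or a joint stands for the part that bears it (a point fixed in the world has none). Each returns a list of dicts, best first, with "score" (0 to 1); they miss things now and then, are a little off and sometimes report something else, mostly with a low value. They report only what shows in the picture. A call takes as long as a camera call.
- robot.search_frame(picture, thing): "location" ([column, row] in pixels, amid what is visible of it).
- robot.regions_of(picture, thing): "mask" (480x640 bool, what is visible of it) and "location" ([column, row] in pixels, amid what is visible of it).
- robot.spot_point(picture, thing): "location" ([column, row] in pixels: a listed point, or the origin of a listed thing).
The state is a dict: "t": time; "joint_positions": joint angles; "dq": joint speeds; "effort": joint torques, N m; "position": TCP position; "tool_rot": TCP orientation; "force": force on the tool from outside, world axes, zero at the start; "torque": the same for the moment, N m; "width": opening from 0.0 (shut) to 1.0 (fully open).
Only numpy, scipy, OpenCV 4.12 (cv2) and the standard library are available. Lean on these libraries where they do the work, as an engineer would, in place of code of your own. Each camera call takes 0.05 s, during which the arm holds its last target.

## Working session

There is one attempt and no reset: what is moved stays moved. The work goes in short steps, Python scripts to look and compute and a tool call to move; the robot and the scene stay as the last step left them, time stands still between calls to the robot, and variables do not carry over. Pictures are saved under pics/ and viewed, and the job is handed in when it is done.

Besides the shell and the picture viewer there is one more tool, called after "Request:" by a JSON object that holds its "api" and its "payload". apply_moves: Moves the arm, as the interface text tells. Its arguments: {"type":"object","properties":{"rows":{"type":"string"},"grip":{"type":"number"},"grip_force":{"type":"number"}},"required":["rows"]}

```bash
mkdir -p pics; cat > h.py <<'E'
import numpy as np, cv2
from cell import robot
def world(f,px):
    u,v=px; r=f["range_z"]; u0,v0=int(round(u)),int(round(v))
    p=r[max(0,v0-2):v0+3,max(0,u0-2):u0+3]; z=np.median(p[p>0]) if (p>0).any() else 0
    K=f["camera_matrix"]; R=cv2.Rodrigues(np.array(f["rvec"],float))[0]
    c=np.array([(u-K[0,2])/K[0,0]*z,(v-K[1,2])/K[1,1]*z,z])
    return R.T@(c-np.array(f["tvec"]).ravel())
def cloud(f,m):
    r=f["range_z"]; v,u=np.nonzero(m&(r>0)); z=r[v,u]
    K=f["camera_matrix"]; R=cv2.Rodrigues(np.array(f["rvec"],float))[0]
    c=np.stack([(u-K[0,2])/K[0,0]*z,(v-K[1,2])/K[1,1]*z,z],1)
    return (c-np.array(f["tvec"]).ravel())@R
E
python3 - <<'E'
from h import *
np.set_printoptions(precision=4,suppress=True)
s=robot.observe(); print(s["t"],s["position"],s["tool_rot"],s["force"],s["width"])
for n in("scene","side"):
    f=robot.grab_frame(n); cv2.imwrite(f"pics/{n}0.png",f["image"])
    for t in("knob","spare_knob","bowl_center","holder"):
        for d in robot.spot_point(f,t)[:3]: print(n,t,d["score"],d["location"],world(f,d["location"]))
    for d in robot.regions_of(f,"knob")[:3]: 
        c=cloud(f,d["mask"]); print("reg",d["score"],d["location"],len(c),c.min(0),c.max(0),np.median(c,0))
E
```

```text
0.0 [0.1984 0.4858 0.2308] [ 0.1927  0.9813 -0.0005 -0.0002] [-1.0131  0.3535  0.1594] 0.9997152563010122
scene knob 0.71 [220.4, 206.6] [ 0.4735 -0.1732  0.0838]
scene spare_knob 0.6 [413.7, 179.7] [0.521  0.1674 0.083 ]
scene bowl_center 0.83 [228.3, 308.6] [ 0.6635 -0.2014  0.0789]
scene holder 0.96 [230.5, 279.3] [ 0.6014 -0.1882  0.0555]
side knob 0.9 [294.7, 331.9] [ 0.4585 -0.1826  0.0838]
side spare_knob 0.62 [240.7, 190.3] [0.5141 0.1651 0.0686]
side bowl_center 0.73 [434.1, 309.0] [ 0.6339 -0.2187  0.076 ]
side holder 0.75 [370.9, 351.1] [ 0.5575 -0.197   0.0147]
reg 0.7 [301.7, 341.7] 1718 [ 0.4401 -0.2017 -0.0021] [ 0.522  -0.0803  0.0868] [ 0.465  -0.1814  0.0486]
```

View pics/scene0.png

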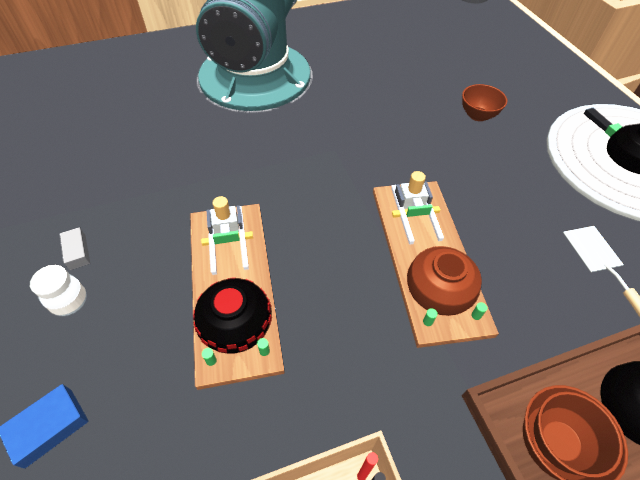

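View pics/side0.png

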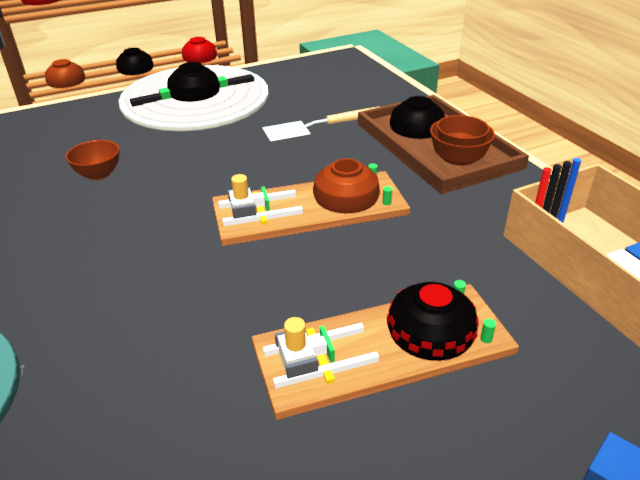

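The scene view shows the black/red bowl at (232,312), with its knob at (221,206). The spare is at (416,182). In the side view the target knob is at (295,333). Next I'll fit the holder pose from the board and the knob's top.

```bash
python3 - <<'E'
from h import *
np.set_printoptions(precision=4,suppress=True)
for n in("scene","side"):
    f=robot.grab_frame(n); c=cloud(f,np.ones((480,640),bool))
    im=f["image"][f["range_z"]>0]; hsv=cv2.cvtColor(im[None],cv2.COLOR_BGR2HSV)[0]
    roi=(abs(c[:,0]-.57)<.25)&(abs(c[:,1]+.19)<.13)
    b=c[roi&(abs(c[:,2]-.016)<.005)]
    (cx,cy),sz,a=cv2.minAreaRect(b[:,:2].astype(np.float32)); print(n,"board",cx,cy,sz,a,len(b),np.median(b[:,2]))
    near=roi&(np.hypot(c[:,0]-.465,c[:,1]+.178)<.05)
    yel=near&(hsv[:,0]>10)&(hsv[:,0]<30)&(hsv[:,1]>90)&(c[:,2]>.055)
    k=c[yel]; t=k[k[:,2]>k[:,2].max()-.005]
    print("knob",len(k),k.min(0),k.max(0),"top",len(t),np.median(t,0),t.min(0),t.max(0), cv2.minEnclosingCircle(t[:,:2].astype(np.float32)))
    w=roi&(c[:,2]>.055)&(np.hypot(c[:,0]-.65,c[:,1]+.21)<.09); k=c[w]; t=k[k[:,2]>k[:,2].max()-.004]; print("bowltop",(t.min(0)+t.max(0))/2,k.max(0))
E
```

```text
scene board 0.5803961157798767 -0.1885078102350235 (0.13009342551231384, 0.333520770072937) 81.89657592773438 7165 0.015761739684053786
knob 186 [ 0.4512 -0.1844  0.055 ] [ 0.4769 -0.1595  0.0865] top 41 [ 0.4721 -0.1696  0.0846] [ 0.4512 -0.1839  0.0817] [ 0.4763 -0.1595  0.0865] ((0.46304598450660706, -0.17225398123264313), 0.013647816143929958)
bowltop [ 0.6501 -0.1986  0.0795] [ 0.7025 -0.1488  0.0815]
side board 0.5814968943595886 -0.18964438140392303 (0.13301986455917358, 0.3309219479560852) 81.6457748413086 10077 0.014751725562982225
knob 578 [ 0.4493 -0.1872  0.0551] [ 0.4748 -0.1605  0.0868] top 276 [ 0.462  -0.1741  0.0846] [ 0.4502 -0.1852  0.0818] [ 0.4748 -0.1605  0.0868] ((0.4625866115093231, -0.17301787436008453), 0.013554044999182224)
bowltop [ 0.648  -0.2     0.0778] [ 0.6979 -0.1509  0.0798]
```

Request:
{"api": "apply_moves", "payload": {"rows": "0 0 0 0 0 -0.039; 0 0 0 0 0 -0.039; -0.024 -0.042 0 0 0 0; -0.024 -0.042 0 0 0 0; -0.024 -0.042 0 0 0 0; -0.024 -0.042 0 0 0 0; -0.024 -0.042 0 0 0 0; -0.024 -0.042 0 0 0 0; -0.024 -0.042 0 0 0 0; -0.024 -0.042 0 0 0 0", "grip": 0}}

```text
t: 1.7
position: [0.3459, 0.124, 0.2308]
tool_rot: [0.061, 0.998, 0.001, 0.002]
force: [1.7, 1.4, -1.8]
width: 1.001
```

```bash
cat > d.py <<'E'
from h import *
import sys
from scipy.spatial.transform import Rotation as R
np.set_printoptions(precision=4,suppress=True)
T=np.array([float(x) for x in sys.argv[1:4]])
s=robot.observe(); r=R.from_quat(s["tool_rot"]); 
p=np.radians(-8.2); h=np.array([np.cos(p),np.sin(p),0]); Rd=R.from_matrix(np.stack([-h,[-h[1],h[0],0],[0,0,-1]],1))
print("t",s["t"],"pos",s["position"],"shift",r.inv().apply(T-s["position"]),"rot",(r.inv()*Rd).as_rotvec()/np.pi,"F",s["force"],s["width"],s["joint_positions"])
E
python3 d.py .4628 -.1726 .13
```

```text
t 1.7 pos [0.3459 0.124  0.2308] shift [-0.1518 -0.2804  0.1007] rot [0.0006 0.0009 0.0068] F [ 1.7056  1.3861 -1.7519] 1.001451685377119 [ 0.1204 -0.0109 -0.3784  1.1999  0.0012  0.2422]
```

Request:
{"api": "apply_moves", "payload": {"rows": "-0.022 -0.041 0 0 0 0.007; -0.022 -0.041 0 0 0 0; -0.022 -0.041 0.01 0 0 0; -0.022 -0.041 0.015 0 0 0; -0.022 -0.041 0.015 0 0 0; -0.022 -0.041 0.015 0 0 0; -0.02 -0.034 0.015 0 0 0; 0 0 0.02 0 0 0; 0 0 0 0 0 0"}}

```text
t: 2.6
position: [0.4606, -0.1923, 0.1403]
tool_rot: [0.076, 0.997, 0.0, 0.005]
force: [-0.5, 0.1, 0.1]
width: 1.002
```

```bash
python3 d.py .4628 -.1726 .13; python3 - <<'E'
from h import *
f=robot.grab_frame("wrist"); cv2.imwrite("pics/w1.png",f["image"])
for n in ("side",):
    f=robot.grab_frame(n); cv2.imwrite("pics/s1.png",f["image"])
E
```

```text
t 2.6 pos [ 0.4606 -0.1923  0.1403] shift [0.0009 0.0198 0.0103] rot [ 0.0004  0.0034 -0.0032] F [-0.457   0.0654  0.0755] 1.001579839388344 [-0.5621  0.2601 -0.3089  0.9926  0.0054 -0.409 ]
```

View pics/w1.png

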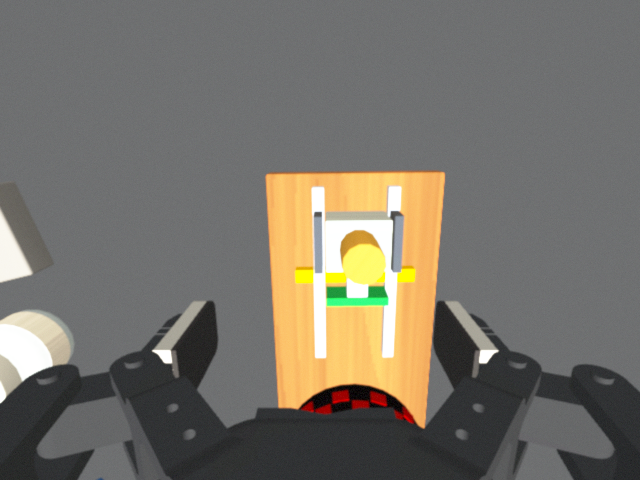

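View pics/s1.png

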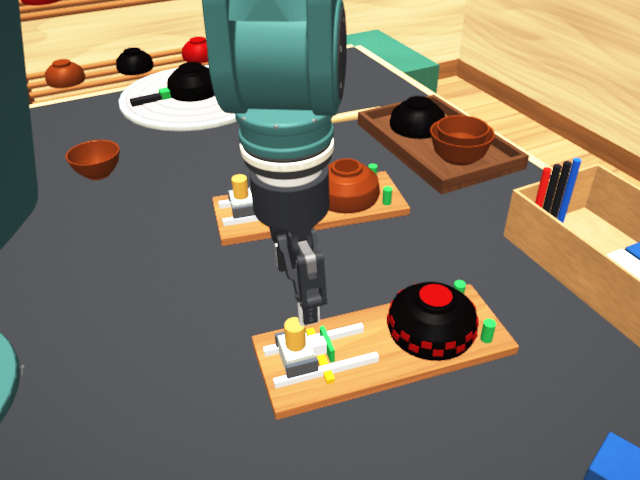

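The knob stands at (363,258) in the wrist view, right of the finger centre at about 325. That agrees with the 20 mm of sideways overshoot in the reading, so I'll correct it and check again before descending.

Request:
{"api": "apply_moves", "payload": {"rows": "0.001 0.02 0.01 0 0 -0.003; 0 0 0 0 0 0; 0 0 0 0 0 0"}}

```text
t: 3.0
position: [0.4647, -0.1705, 0.1362]
tool_rot: [0.07, 0.998, -0.002, 0.009]
force: [0.2, -0.2, 0.1]
width: 1.002
```

```bash
python3 d.py .4628 -.1726 .055
```

```text
t 3.0 pos [ 0.4647 -0.1705  0.1362] shift [ 0.0031 -0.0022  0.0811] rot [-0.0006  0.0057  0.0011] F [ 0.1991 -0.1635  0.1295] 1.0024210302232275 [-0.5193  0.2511 -0.3341  0.9682  0.0049 -0.3797]
```

Request:
{"api": "apply_moves", "payload": {"rows": "0.002 -0.002 0.02 0 0.0055 0.001; 0 0 0.02 0 0 0; 0 0 0.02 0 0 0; 0 0 0 0 0 0; 0 0 0 0 0 0"}}

```text
t: 3.5
position: [0.4655, -0.1733, 0.0806]
tool_rot: [0.07, 0.998, -0.003, 0.004]
force: [0.1, -0.4, 0.5]
width: 1.0
```

```bash
python3 d.py .4628 -.1726 .055
```

```text
t 3.5 pos [ 0.4655 -0.1733  0.0806] shift [0.003  0.0005 0.0256] rot [-0.0018  0.0027  0.0009] F [ 0.1038 -0.4444  0.4764] 0.9998172013899569 [-0.5195  0.308  -0.4207  0.8321 -0.002  -0.3792]
```

Request:
{"api": "apply_moves", "payload": {"rows": "0.003 0 0.014 -0.002 0.003 0.001; 0 0 0.011 0 0 0; 0 0 0 0 0 0; 0 0 0 0 0 0"}}

```text
t: 3.9
position: [0.4635, -0.1737, 0.0559]
tool_rot: [0.072, 0.997, -0.0, 0.001]
force: [-0.4, 1.0, -0.6]
width: 0.999
```

```bash
python3 d.py .4628 -.1726 .055;  python3 - <<'E'
from h import *
f=robot.grab_frame("side"); cv2.imwrite("pics/s2.png",f["image"][200:440,160:480].repeat(2,0).repeat(2,1))
E
```

```text
t 3.9 pos [ 0.4635 -0.1737  0.0559] shift [0.0008 0.001  0.0009] rot [-0.      0.0004 -0.0002] F [-0.3776  0.9625 -0.5572] 0.9990004159462295 [-0.5237  0.3366 -0.456   0.7769  0.0005 -0.38  ]
```

View pics/s2.png

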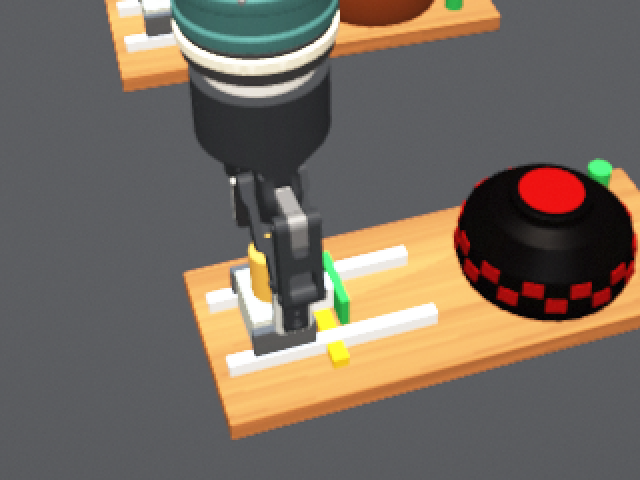

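The fingers straddle the knob (knob at about (258,270) in the crop) and the force is near zero. Close now.

Request:
{"api": "apply_moves", "payload": {"rows": "0 0 0 0 0 0; 0 0 0 0 0 0; 0 0 0 0 0 0; 0 0 0 0 0 0; 0 0 0 0 0 0; 0 0 0 0 0 0; 0 0 0 0 0 0; 0 0 0 0 0 0", "grip": 1, "grip_force": 50}}

```text
t: 4.75
position: [0.4645, -0.1705, 0.0577]
tool_rot: [0.071, 0.998, 0.003, 0.002]
force: [0.0, 1.1, -1.7]
width: 0.289
```

```bash
python3 d.py .4628 -.1726 .071
```

```text
t 4.75 pos [ 0.4645 -0.1705  0.0577] shift [ 0.0013 -0.0022 -0.0133] rot [0.0021 0.0014 0.0006] F [ 0.0077  1.1157 -1.6668] 0.2890786520340407 [-0.5212  0.3336 -0.455   0.7804  0.0077 -0.38  ]
```

Request:
{"api": "apply_moves", "payload": {"rows": "0 0 -0.007 0 0 0; 0 0 -0.008 0 0 0; 0 0 0 0 0 0; 0 0 0 0 0 0"}}

```text
t: 5.15
position: [0.4644, -0.1706, 0.0741]
tool_rot: [0.071, 0.997, 0.003, 0.002]
force: [-0.1, 2.1, -2.5]
width: 0.287
```

```bash
python3 d.py .5398 -.1840 .071;  python3 - <<'E'
from h import *
f=robot.grab_frame("side"); cv2.imwrite("pics/s3.png",f["image"][200:440,160:480].repeat(2,0).repeat(2,1))
E
```

```text
t 5.15 pos [ 0.4644 -0.1706  0.0741] shift [-0.0766 -0.0027  0.0034] rot [0.0022 0.0014 0.0006] F [-0.1361  2.0515 -2.458 ] 0.28694229212827654 [-0.5216  0.3163 -0.4288  0.8242  0.0079 -0.3802]
```

View pics/s3.png

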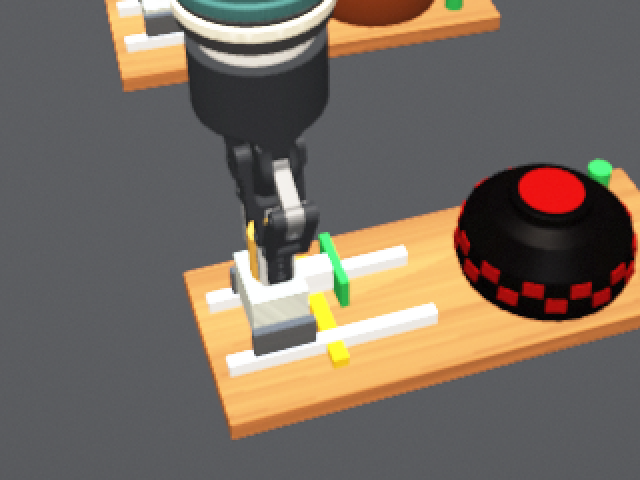

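The jaw has come up about 16 mm with the knob. Next is the slide towards the bowl.

Request:
{"api": "apply_moves", "payload": {"rows": "-0.01 0 0 0 0 0; -0.01 0 0 0 0 0; -0.01 0 0 0 0 0; -0.01 0 0 0 0 0; -0.01 0 0 0 0 0; -0.01 0 0 0 0 0; 0 0 0 0 0 0; 0 0 0 0 0 0"}}

```text
t: 6.0
position: [0.5297, -0.1799, 0.0732]
tool_rot: [0.071, 0.998, 0.003, 0.002]
force: [-1.1, 0.0, -2.7]
width: 0.286
```

```bash
python3 d.py .5378 -.1814 .074
```

```text
t 6.0 pos [ 0.5297 -0.1799  0.0732] shift [-0.0082 -0.0004 -0.0008] rot [0.0021 0.001  0.0006] F [-1.0783  0.0199 -2.7061] 0.28631231740030144 [-0.4768  0.4143 -0.2685  0.8872  0.0073 -0.3356]
```

Request:
{"api": "apply_moves", "payload": {"rows": "-0.004 0 0 0 0 0; -0.004 0 0 0 0 0; 0 0 0 0 0 0; 0 0 0 0 0 0"}}

```text
t: 6.4
position: [0.5377, -0.1811, 0.0733]
tool_rot: [0.071, 0.997, 0.003, 0.002]
force: [-1.2, 1.1, -2.1]
width: 0.287
```

```bash
python3 d.py .5398 -.1817 .074
```

```text
t 6.4 pos [ 0.5377 -0.1811  0.0733] shift [-0.0022 -0.0003 -0.0007] rot [0.0021 0.0009 0.0005] F [-1.2405  1.0777 -2.0626] 0.2868555929223295 [-0.4721  0.4262 -0.2474  0.8967  0.0071 -0.3307]
```

Request:
{"api": "apply_moves", "payload": {"rows": "-0.003 0 0 0 0 0; 0 0 0 0 0 0; 0 0 0 0 0 0"}}

```text
t: 6.7
position: [0.5407, -0.1815, 0.0734]
tool_rot: [0.071, 0.997, 0.003, 0.002]
force: [-0.8, 0.6, -0.9]
width: 0.287
```

```bash
python3 d.py .5398 -.1817 .0577
```

```text
t 6.7 pos [ 0.5407 -0.1815  0.0734] shift [ 0.0009 -0.0004  0.0157] rot [0.0021 0.0009 0.0005] F [-0.7515  0.6419 -0.917 ] 0.2867722095424885 [-0.4703  0.4305 -0.2394  0.9003  0.0072 -0.3289]
```

Travel is now 77 mm, so the jaw is within about 3 mm of the stop. Lowering it.

Request:
{"api": "apply_moves", "payload": {"rows": "0 0 0.007 0 0 0; 0 0 0.007 0 0 0; 0 0 0.001 0 0 0; 0 0 0 0 0 0; 0 0 0 0 0 0"}}

```text
t: 7.2
position: [0.5411, -0.1815, 0.0576]
tool_rot: [0.071, 0.997, 0.003, 0.002]
force: [-0.3, 1.5, 2.0]
width: 0.291
```

```bash
python3 d.py .5398 -.1817 .0577;python3 - <<'E'
from h import *
f=robot.grab_frame("side"); cv2.imwrite("pics/s4.png",f["image"][200:440,160:480].repeat(2,0).repeat(2,1))
E
```

```text
t 7.2 pos [ 0.5411 -0.1815  0.0576] shift [ 0.0013 -0.0004 -0.0002] rot [0.002  0.0014 0.0005] F [-0.3469  1.4876  1.9744] 0.29068310677076753 [-0.4701  0.4447 -0.2641  0.8599  0.0074 -0.3286]
```

View pics/s4.png

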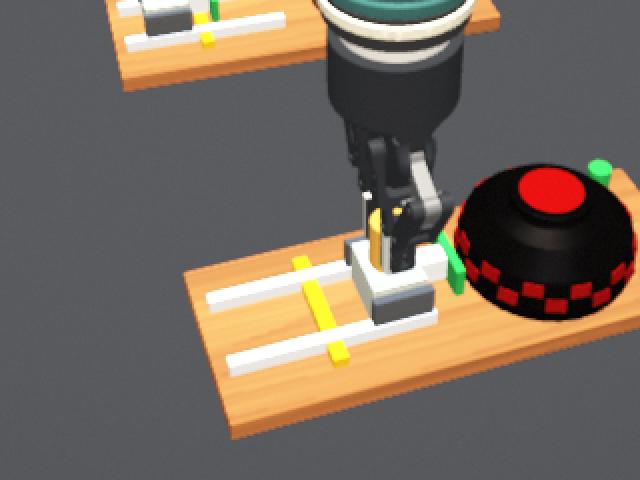

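The jaw is down past the bump with the green nose at (450,265), just short of the bowl. The bowl hasn't moved. Opening the fingers and retreating upward.

Request:
{"api": "apply_moves", "payload": {"rows": "0 0 0 0 0 0; 0 0 0 0 0 0; 0 0 0 0 0 0; 0 0 0 0 0 0; 0 0 0 0 0 0; 0 0 0 0 0 0; 0 0 0 0 0 0", "grip": 0}}

```text
t: 7.95
position: [0.5412, -0.1817, 0.0574]
tool_rot: [0.071, 0.997, 0.003, 0.002]
force: [-0.6, -0.7, -0.0]
width: 1.0
```

Request:
{"api": "apply_moves", "payload": {"rows": "0 0 -0.02 0 0 0; 0 0 -0.02 0 0 0; 0 0 -0.03 0 0 0; 0 0 -0.03 0 0 0; 0.03 0 -0.03 0 0 0; 0.03 0 -0.03 0 0 0; 0.04 0 -0.03 0 0 0; 0.04 0 0 0 0 0; 0 0 0 0 0 0; 0 0 0 0 0 0"}}

```text
t: 8.95
position: [0.3975, -0.1621, 0.2534]
tool_rot: [0.071, 0.998, 0.003, 0.002]
force: [0.6, -1.1, -0.5]
width: 1.0
```

```bash
python3 - <<'E'
from h import *
np.set_printoptions(precision=4,suppress=True)
f=robot.grab_frame("side"); cv2.imwrite("pics/s5.png",f["image"])
c=cloud(f,np.ones((480,640),bool)); im=f["image"][f["range_z"]>0]; hsv=cv2.cvtColor(im[None],cv2.COLOR_BGR2HSV)[0]
for n,p in(("knob",(.539,-.183)),("spare",(.505,.167))):
    k=c[(np.hypot(c[:,0]-p[0],c[:,1]-p[1])<.04)&(hsv[:,0]>10)&(hsv[:,0]<30)&(hsv[:,1]>90)&(c[:,2]>.055)]
    t=k[k[:,2]>k[:,2].max()-.005]; print(n,len(t),np.median(t,0),k[:,2].max(),cv2.minEnclosingCircle(t[:,:2].astype(np.float32)))
w=(c[:,2]>.055)&(np.hypot(c[:,0]-.65,c[:,1]+.21)<.085); k=c[w&(c[:,2]<.1)&(c[:,0]>.58)]; t=k[k[:,2]>k[:,2].max()-.004]; print("bowltop",(t.min(0)+t.max(0))/2)
E
```

```text
knob 244 [ 0.5384 -0.1845  0.0847] 0.08716243165999968 ((0.5389990210533142, -0.18392954766750336), 0.013723998330533504)
spare 42 [0.5233 0.1711 0.0846] 0.08667978109254174 ((0.521320104598999, 0.17460045218467712), 0.012388062663376331)
bowltop [ 0.6487 -0.1999  0.0779]
```

View pics/s5.png

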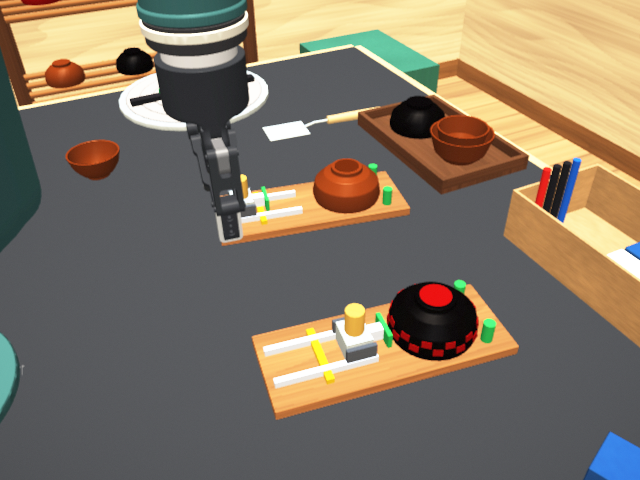

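The knob (355,320) sits past the bump at the same height as when parked (top at 0.087 m). It is 111 mm from the bowl centre, which puts it at holder x of about -27 mm. The bowl hasn't moved and the gripper is clear.

```bash
python3 -c "
from cell import robot
print(robot.hand_in())"
```

```text
the job is handed in; nothing more can be done
None
```

I gripped the brass knob on the chequered bowl's holder and lifted the jaw about 16 mm. I slid it 77 mm over the bump towards the bowl, let it down, opened the fingers and backed away. I handed the job in at about 9 s of the 29 s allowed; it gave no verdict.

**Last checks (side camera and robot readings):**
- **Jaw position:** the knob is at holder x of about -27 mm, against a limit of -43 mm. I felt no contact with the end stop, so the jaw may be about 2 mm short of fully home.
- **Jaw height:** the knob's top is at 0.087 m, as when parked, so the jaw is down flat.
- **Bowl:** its measured position changed by less than 1 mm.
- **Other holder:** I never touched its jaw, and it looks unmoved. The arm partly hid that knob in the last view, so its final reading is rough.
- **Gripper:** it is open and clear, about 0.25 m above the bench.

One thing disagreed along the way: the arm overshot 20 mm sideways on the approach, which I corrected above the knob before going down.

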